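# Finish the coffee-grinder display

## Task

Finish the coffee display on the dark board: fit the loose crank onto the hand grinder's square shaft, pushed fully home so that its hub sits flush on the brass plate (any of the four ways round will do), and stand the amber bean jar upright on the board, halfway between the grinder and the pour-over dripper. Set both down without dropping them, and leave the dripper and everything else where it stands.

Things in the scene. Friction and masses are not known exactly. Their poses are not given: they have to be found in the camera images.
- crank: Loose crank standing on its steel hub (30 x 30 mm, 40 high; 16 x 16 mm blind bore, 26 deep, open below, sides parallel to the hub's). Arm, 16 wide, 17 to 23 above the underside, runs along +x to 94 mm from the axis; red knob 24 across at x = 82, top at 57. About 0.26 kg, balanced on the hub. Origin: centre of hub's underside, z up. Starts on the counter, arm roughly towards the robot.
- shaft_seat (a point): Centre of the top of the brass plate at the foot of the grinder's square shaft, where the hub's underside must rest. x and y along the shaft's and plate's sides, z up. Steel shaft 14 x 14 mm, rising 21 mm above this point, its top 6 mm tapering to 9 x 9. Plate 36 x 36 x 6 mm; it turns stiffly with the shaft about z.
- grinder: Hand grinder fixed on one end of the board: wooden foot 90 x 90 x 24 mm, dark cylinder 62 mm across with a wooden band, black cap with its top 140 mm above the foot's underside; plate and shaft above it reach 167 mm. Origin: centre of the foot's underside, on top of the board, z up.
- jar: Loose closed bean jar of amber glass with a white lid, 52 mm across and 88 mm high, about 0.25 kg. Origin: centre of its underside, z up. It starts upright on the counter, on the other side from the crank.
- dripper: Pour-over set, loose on the other end of the board: blue mug 80 mm across with a white collar 92 mm across and a white cone 100 mm across at its top, 153 mm high in all. Origin: centre of its underside, on top of the board, z up. Must stay where it is.
- board: Dark wooden board 120 x 460 mm, 10 mm thick, fixed on the counter. Origin: centre of its underside; y along its length, z up. Grinder and dripper stand on its long centre line, 160 mm either side of its middle; either may be at the +y end.
- board_mid (a point): Centre of the board's top face: the point halfway between the grinder and the dripper.
- pitcher: Bystander: grey-blue pitcher, 80 mm across, 125 mm high, handle along its +y. Origin: centre of its underside.
- bowl: Bystander: wooden bowl, 100 mm across, 50 mm high. Origin: centre of its underside.
- egg_cup: Bystander: small green egg cup, 38 mm across, 46 mm high, between jar and crank. Origin: centre of its underside.
Mind the look-alikes: they are no part of the job. Of the things that look like the crank, the middle-sized one is meant. Several things look just like the jar: the one meant starts farthest from the robot's base.

How it is judged:
By the outcome, as a careful person would: the job done as asked, in the order asked, and still so for the second after the job is handed in, with the robot touching nothing.
It also fails if it takes over 56 s, if anything falls off the work surface, if the arm or the gripper's body presses on something with over 40 N, if the wrist force passes 120 N, or if a joint passes its speed limit or range.

## Robot

A 6-joint arm with a two-finger parallel gripper is mounted at the origin on the work surface. World frame = base frame: x ahead of the robot, y to its left, z up, the work surface at z = 0. Lengths are in mm, angles in degrees, forces in N, time in s.
With the tool pointing down it reaches from about 350 to 850 mm from the base axis. Payload 8.1 kg.
Tool frame: the origin (TCP) lies midway between the tips of the shut fingers; the grasp point (between the pads) lies 19 mm behind it (r.pinch_z is the distance from the TCP to the grasp point, in mm); z points along the fingers, y is the line along which they close (so a half turn about z gives the same grasp; the last joint's range is limited). The gripper opens to 85 mm and grips with 20 to 120 N. Pads are 22 mm wide; open, the fingers measure 114 mm over their backs; the gripper's body (76 mm by 85 mm) begins 54 mm behind the grasp point. The pads swing forward as they close: fully open they stand 13 mm farther back than shut.
Start: joints at [63.002, 7.471, 85.268, -0, 87.261, -4.893], TCP at [225.76, 555.912, 231.292] pointing down, gripper open.
Joint ranges: [-169.43, 169.43], [-51.17, 129.36], [1.28, 143.12], [-76.62, 256.62], [0, 156.53], [-152.29, 152.29]. Speed limits (degrees/s): [136.94, 136.94, 159.86, 180, 180, 180].

## Interface

Orientations are given as [roll, pitch, yaw] about the fixed x, y, z axes, in that order (R = Rz(yaw) Ry(pitch) Rx(roll)).
In Python, from bench import r gives the robot as it stands.
- The arm moves only by the shell command python3 -m jog 'ROWS' [OPENING] [FORCE]. ROWS is JSON, one flat list of numbers, 6 for each row, row after row: the shift along the tool's x, y, z in m, then the turn, a rotation vector about the tool's x, y, z in rad. A call has 1 to 8 rows; each row is the pose to reach, as a shift and turn from the pose commanded when the call began, along the tool's axes at that moment; what a row does not reach only later rows make up. A row lasts 1/8 s, in which the tool goes at most 62.5 mm and 10.7 degrees, less where a joint would pass 70% of its speed; a pose out of reach is approached as far as the arm can. A call with a gripper value outside its range is refused whole. OPENING is the opening, from -1 (shut) to 1 (fully open), set as the call begins (- or left out, the last holds). The fingers move at their own pace and stop on an object; FORCE is the grip in N (left out, the last holds). Time passes only in rows, so rows that repeat a pose let the fingers close. It gives the time, the measured TCP pose, the force, the opening and the grip force at its end, in the units of the state.
- r.sense(): the state, without advancing time (a new reading comes with each control period).
- r.snapshot(name): name is "side" or "top" or "wrist"; returns a dict with "pixels" (400x640x3 uint8, red, green, blue), "range_z" (400x640 float32, mm along the optical axis (not along the pixel's ray), 0 where there is no reading), "K" (3x3 intrinsics, pixels), "k1" (the pictures are not rectified: a ray, as slopes to the right and down, at radius r is drawn at 1 + k1 r^2 times it, then the intrinsics apply), "rvec" (rotation vector, rad) and "tvec" (3), from world to camera coordinates, as OpenCV has them. Camera axes: x right, y down, z forward; pixel columns grow to the right and rows downward; lengths in mm; the calibration is good to about 2 mm. A picture is of the moment at which its call begins.
- r.hand_in(): hands the job in; it is judged then, once.
Trained networks look in a picture, given as the dict that the camera call returned (one of the last four; its "shot" number tells which), for a name from the list of things; names that differ only in an ending like _2 or _b are one class to them, and where a whole thing is asked for, a point or a joint stands for the part that bears it (a point fixed in the world has none). Each returns a list of dicts, best first, with "score" (0 to 1); they miss things now and then, are a little off and sometimes report something else, mostly with a low value. They report only what shows in the picture. A call takes as long as a camera call. They do not tell look-alikes from the thing itself.
- r.look_for(picture, target): "bbox" ([left, top, right, bottom] in pixels, round what is visible of it).
- r.outline_of(picture, target): "region" (400x640 bool, what is visible of it) and "bbox" ([left, top, right, bottom] in pixels, round what is visible of it).
The state is a dict: "time": time; "joint_pos": joint angles; "qd": joint speeds; "joint_efforts": joint torques, N m; "tool_pos": TCP position; "tcp_rot": TCP orientation; "ft_force": force on the tool from outside, world axes, zero at the start; "wrist_torque": the same for the moment, N m; "finger_gap": finger opening in mm; "grip_force": force on a finger pad.
Only numpy, scipy, OpenCV 4.12 (cv2) and the standard library are available. Lean on these libraries where they do the work, as an engineer would, in place of code of your own. Each camera call takes 0.05 s, during which the arm holds its last target. There are 200 camera calls.

## Working session

There is one attempt and no reset: what is moved stays moved. The work goes in short steps, Python scripts to look and compute and a shell command to move; the robot and the scene stay as the last step left them, time stands still between calls to the robot, and variables do not carry over. Pictures are saved under pics/ and viewed, at most 10 in all, crops included, and the job is handed in when it is done.

```bash
ls; mkdir -p pics; cat > h.py <<'E'
import numpy as np, cv2
from scipy.spatial.transform import Rotation as R
from bench import r
def cloud(p):
    """world xyz for each pixel (400x640x3), nan where no depth"""
    K=np.array(p["K"]);k1=p["k1"];H,W=p["range_z"].shape
    u,v=np.meshgrid(np.arange(W),np.arange(H))
    xd=(u-K[0,2])/K[0,0];yd=(v-K[1,2])/K[1,1]
    x,y=xd.copy(),yd.copy()
    for _ in range(20):
        s=1+k1*(x*x+y*y);x,y=xd/s,yd/s
    z=np.where(p["range_z"]>0,p["range_z"],np.nan)
    c=np.stack([x*z,y*z,z],-1)
    M=cv2.Rodrigues(np.array(p["rvec"],float))[0]
    return (c-np.array(p["tvec"]).reshape(3))@M
def proj(p,P):
    return cv2.projectPoints(np.array(P,float).reshape(-1,1,3),np.array(p["rvec"],float),np.array(p["tvec"],float),np.array(p["K"],float),np.array([p["k1"],0,0,0,0.]))[0].reshape(-1,2)
def save(p,name): cv2.imwrite(f"pics/{name}.png",cv2.cvtColor(p["pixels"],cv2.COLOR_RGB2BGR))
E
cat > a.py <<'E'
from h import *
for cam in("top","side"):
    p=r.snapshot(cam); save(p,cam+"0"); C=cloud(p)
    print(cam,np.round((-cv2.Rodrigues(np.array(p["rvec"],float))[0].T@np.array(p["tvec"]).reshape(3)),0))
    np.savez(f"{cam}0.npz",**{k:np.array(v) for k,v in p.items()})
    for n in["crank","jar","grinder","dripper","board","shaft_seat","egg_cup","pitcher","bowl"]:
        for o in r.outline_of(p,n):
            if o["score"]<.2: continue
            P=C[o["region"]];P=P[~np.isnan(P[:,0])]
            if len(P)<5: print(n,o["score"],o["bbox"]);continue
            zt=np.percentile(P[:,2],97);T=P[P[:,2]>zt-6]
            print(n,round(o["score"],2),np.round(o["bbox"]),"n",len(P),"med",np.round(np.median(P,0)),"ztop",round(zt,1),"topmean",np.round(T.mean(0),1),"lo",np.round(np.percentile(P,2,0)),"hi",np.round(np.percentile(P,98,0)))
print(r.sense())
E
python3 a.py
```

```text
pics
top [ 365.   -2. 1591.]
crank 0.94 [392. 232. 427. 282.] n 485 med [ 236. -307.   53.] ztop 83.1 topmean [ 303.7 -339.1   81.2] lo [ 180. -351.    1.] hi [ 317. -264.   84.]
crank 0.74 [354. 198. 369. 228.] n 202 med [ 400. -160.   36.] ztop 59.9 topmean [ 349.6 -172.4   57.7] lo [ 340. -180.   12.] hi [ 440. -134.   60.]
crank 0.58 [385. 191. 406. 206.] n 139 med [ 438. -254.   26.] ztop 46.2 topmean [ 417.7 -286.4   45. ] lo [ 411. -293.   -1.] hi [ 462. -222.   49.]
crank 0.28 [357. 114. 390. 147.] n 919 med [ 654. -179.  133.] ztop 164.7 topmean [ 654.6 -177.6  162.5] lo [ 609. -222.    9.] hi [ 698. -136.  165.]
jar 0.66 [251. 193. 270. 208.] n 195 med [427. 185.  86.] ztop 93.5 topmean [428.3 190.4  90.4] lo [405. 167.  14.] hi [447. 211.  95.]
jar 0.49 [260. 228. 275. 242.] n 195 med [317. 153.  86.] ztop 93.6 topmean [314.5 156.6  90.4] lo [294. 132.  27.] hi [338. 176.  94.]
grinder 0.56 [262. 125. 292. 154.] n 692 med [614. 132.  77.] ztop 167.2 topmean [625.  139.1 171.9] lo [583.  96.  26.] hi [659. 184. 173.]
dripper 0.9 [358. 114. 390. 147.] n 911 med [ 655. -179. 
[... 3275 characters left out ...]
80.  127.]
{'time': 1.0, 'joint_pos': array([ 6.30035670e+01,  7.47140183e+00,  8.52655028e+01,  1.11793168e-03,
        8.72619237e+01, -4.89229246e+00]), 'qd': array([-0.02736375, -0.01061681, -0.02221122, -0.00035083, -0.09937605,
       -0.07327612]), 'joint_efforts': array([ 2.86832219e-04, -5.69318354e+01, -5.00880468e+01, -8.93508081e-05,
        9.56942022e-04,  2.00363382e-05]), 'tool_pos': array([225.74838049, 555.93147415, 231.31180755]), 'tcp_rot': array([ 1.79998737e+02, -1.01266067e-03,  1.57895806e+02]), 'ft_force': array([-0.21198011, -0.64934071,  0.08410588]), 'wrist_torque': array([ 0.01984333, -0.01543231, -0.00944777]), 'grip_force': 0.0, 'finger_gap': 85.63767334803522}
```

```bash
python3 - <<'E'
import cv2
a=cv2.imread("pics/top0.png")[90:300,150:490];cv2.imwrite("pics/v1.png",cv2.resize(a,None,fx=2.35,fy=2.35,interpolation=cv2.INTER_CUBIC))
a=cv2.imread("pics/side0.png")[120:370,220:520];cv2.imwrite("pics/v2.png",cv2.resize(a,None,fx=2.35,fy=2.35,interpolation=cv2.INTER_CUBIC))
E
```

```text
(no output)
```

View pics/v1.png

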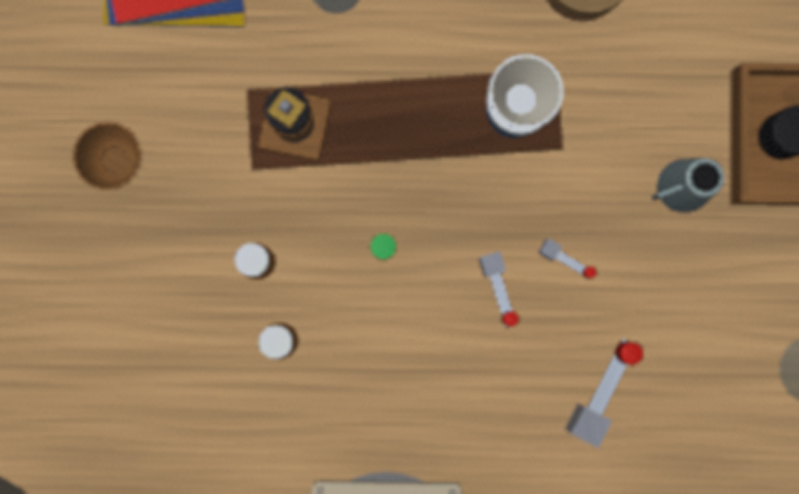

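View pics/v2.png

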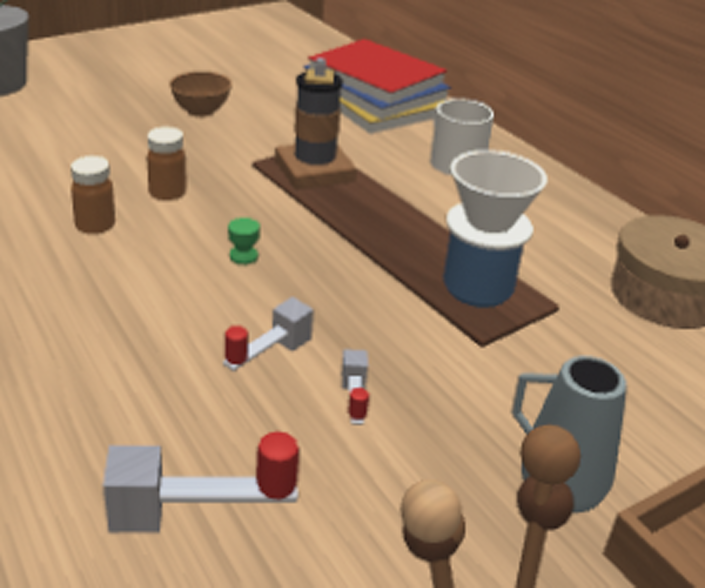

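```bash
cat >> h.py <<'E'
def row(xyz,yaw):
    """tool-frame row (m, rad) from the present pose to TCP xyz (mm) pointing down, yaw (deg)"""
    s=r.sense();A=R.from_euler("xyz",s["tcp_rot"],degrees=True);B=R.from_euler("xyz",[180,0,yaw],degrees=True)
    d=A.inv().apply(np.array(xyz,float)-s["tool_pos"])/1000
    print("row",np.round(d,4),np.round((A.inv()*B).as_rotvec(),3),"t",s["time"])
E
python3 - <<'E'
from h import *
p=r.snapshot("wrist");M=cv2.Rodrigues(np.array(p["rvec"],float))[0]
s=r.sense();A=R.from_euler("xyz",s["tcp_rot"],degrees=True)
c=-M.T@np.array(p["tvec"]).reshape(3)
print("cam in tool",A.inv().apply(c-s["tool_pos"]),"fwd in tool",A.inv().apply(M[2]),"right",A.inv().apply(M[0]),p["K"][0][0])
for n in ("jar","crank"): print([(o["score"],o["bbox"]) for o in r.look_for(p,n)])
row((440,-157,250),17)
E
```

```text
cam in tool [  68.3110595     0.96494563 -143.11292114] fwd in tool [-2.69269479e-01 -3.73438911e-04  9.63064800e-01] right [7.15564619e-04 9.99999571e-01 5.87830085e-04] 354.2865956356006
[(0.55, [103.2, 398.0, 124.9, 400.0])]
[]
row [-0.4668 -0.5799 -0.0187] [0.    0.    2.459] t 1.15
```

```bash
python3 -m jog '[-0.467,-0.58,-0.019,0,0,2.459,-0.467,-0.58,-0.019,0,0,2.459,-0.467,-0.58,-0.019,0,0,2.459,-0.467,-0.58,-0.019,0,0,2.459,-0.467,-0.58,-0.019,0,0,2.459,-0.467,-0.58,-0.019,0,0,2.459,-0.467,-0.58,-0.019,0,0,2.459,-0.467,-0.58,-0.019,0,0,2.459]'; python3 -c "
from h import *
row((440,-157,250),17)"
```

```text
time: 2.15
tool_pos: [370.0, 75.4, 244.5]
tcp_rot: [179.9, -0.0, 71.6]
ft_force: [1.5, -0.3, 0.5]
finger_gap: 85.5
grip_force: 0.0
row [-0.1984  0.1397 -0.0054] [ 0.001 -0.001  0.953] t 2.15
```

```bash
python3 -m jog '[-0.198,0.14,-0.005,0,0,0.953,-0.198,0.14,-0.005,0,0,0.953,-0.198,0.14,-0.005,0,0,0.953,-0.198,0.14,-0.005,0,0,0.953,-0.198,0.14,-0.005,0,0,0.953,-0.198,0.14,-0.005,0,0,0.953,-0.198,0.14,-0.005,0,0,0.953]'; cat > hub.py <<'E'
from h import *
import sys
p=r.snapshot("wrist");s=r.sense();save(p,sys.argv[1]);C=cloud(p)
print("tool",np.round(s["tool_pos"],1),np.round(s["tcp_rot"],2))
for o in r.outline_of(p,"crank"):
    P=C[o["region"]];P=P[~np.isnan(P[:,0])]
    print(round(o["score"],2),np.round(o["bbox"]),len(P))
    if len(P)<50: continue
    h=P[(P[:,2]>36)&(P[:,2]<46)];k=P[P[:,2]>50]
    if len(h)<20 or len(k)<5: print("z",np.percentile(P[:,2],[5,50,95]));continue
    rc=cv2.minAreaRect(h[:,:2].astype(np.float32))
    print("hub top z",np.round(np.median(h[:,2]),1),"rect",np.round(rc[0],1),np.round(rc[1],1),round(rc[2],1),"mean",np.round(h.mean(0),1),
     "knob z",round(np.median(k[:,2]),1),"rect",np.round(cv2.minEnclosingCircle(k[:,:2].astype(np.float32))[0],1),"mean",np.round(k.mean(0),1),"px",np.round(proj(p,[h.mean(0)])))
g=C[(np.abs(C[:,:,2])<8)];print("counter z",np.median(g[:,2]))
E
python3 hub.py w1
```

```text
time: 3.02
tool_pos: [441.4, -153.9, 249.2]
tcp_rot: [180.0, -0.0, 17.6]
ft_force: [0.2, -0.1, 0.7]
finger_gap: 85.5
grip_force: 0.0
tool [ 441.5 -153.8  249.2] [ 1.7999e+02 -2.0000e-02  1.7610e+01]
0.72 [293. 160. 324. 270.] 2354
hub top z 40.6 rect [ 395.8 -158.3] [96.2 29.7] 17.7 mean [ 421.9 -150.1   40.6] knob z 57.1 rect [ 349.4 -173.3] mean [ 351.2 -172.9   56.7] px [[309. 188.]]
0.7 [353. 316. 440. 370.] 1431
hub top z 42.1 rect [ 306.2 -325. ] [ 4.8 21.5] 77.1 mean [ 308.7 -325.2   42.1] knob z 67.7 rect [ 380.2 -249.1] mean [ 311.4 -321.2   71.3] px [[425. 325.]]
0.55 [373. 165. 442. 241.] 1490
z [ 1.65683038 30.8337779  45.18202332]
counter z 0.6083256616561967
```

View pics/w1.png

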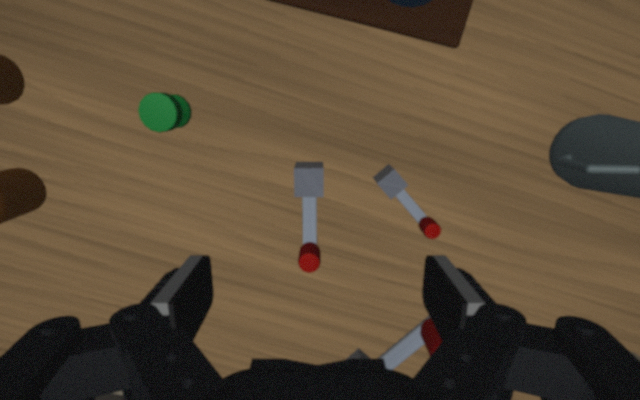

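```bash
cat >> hub.py <<'E'
o=r.outline_of(p,"crank")
for q in o:
    P=C[q["region"]];P=P[~np.isnan(P[:,0])]
    h=P[(P[:,2]>37)&(P[:,2]<44)]
    h=h[np.hypot(h[:,0]-428,h[:,1]+149)<28]
    if len(h)>50:
        rc=cv2.minAreaRect(h[:,:2].astype(np.float32)); m=h.mean(0)
        print("HUB",len(h),np.round(rc[0],1),np.round(rc[1],1),round(rc[2],1),"mean",np.round(m,1));break
E
python3 hub.py w1b|grep HUB; python3 -c "
from h import *
row((428,-149,130),17.5)"
```

```text
HUB 856 [ 427.4 -148.1] [29.8 29.7] 17.9 mean [ 427.8 -148.1   40.7]
row [-0.0115 -0.0088  0.1193] [ 0. -0. -0.] t 3.275
```

```bash
python3 -m jog '[-0.011,-0.01,0.119,0,0,0,-0.011,-0.01,0.119,0,0,0,-0.011,-0.01,0.119,0,0,0,-0.011,-0.01,0.119,0,0,0]'; python3 hub.py w2|grep -E "HUB|tool|counter"; python3 -c "
from h import *
row((428,-148.5,9),17.7)"
```

```text
time: 3.78
tool_pos: [429.3, -148.6, 132.5]
tcp_rot: [179.9, -0.1, 17.4]
ft_force: [0.7, 0.9, 0.8]
finger_gap: 85.3
grip_force: 0.0
tool [ 430.2 -149.1  133.4] [179.81  -0.2   17.38]
counter z 0.5741603691749293
HUB 1810 [ 427.4 -148.1] [30.4 29.9] 18.2 mean [ 427.9 -148.    40.5]
row [-0.0024 -0.0017  0.1243] [ 0.004 -0.004 -0.006] t 3.925
```

```bash
python3 -m jog '[-0.001,-0.001,0,0,0,0.008,-0.001,-0.001,0.06,0,0,0.008,-0.001,-0.001,0.08,0,0,0.008,-0.001,-0.001,0.08,0,0,0.008]' 0.2; python3 -c "
from h import *
row((427.5,-148.1,10),18)"
```

```text
time: 4.42
tool_pos: [425.5, -146.9, 48.9]
tcp_rot: [-179.9, 0.1, 16.9]
ft_force: [0.5, -0.4, 0.4]
finger_gap: 51.4
grip_force: 0.0
row [0.0016 0.0018 0.0389] [-0.002  0.002 -0.02 ] t 4.425
```

```bash
python3 -m jog '[0.0015,0.0015,0.02,0,0,-0.017,0.0015,0.0015,0.039,0,0,-0.017,0.0015,0.0015,0.039,0,0,-0.017,0.0015,0.0015,0.039,0,0,-0.017]'; python3 -c "
from h import *
row((427.5,-148.1,10),18)"
```

```text
time: 4.92
tool_pos: [429.8, -149.0, 12.8]
tcp_rot: [179.9, -0.1, 17.9]
ft_force: [0.3, -0.3, 1.1]
finger_gap: 51.0
grip_force: 0.0
row [-0.0019 -0.0016  0.0028] [ 0.002 -0.002 -0.002] t 4.925
```

Close with moderate force, nudging to the hub centre.

```bash
python3 -m jog '[-0.001,-0.001,0.002,0,0,0,-0.001,-0.001,0.002,0,0,0,-0.001,-0.001,0.002,0,0,0,-0.001,-0.001,0.002,0,0,0,-0.001,-0.001,0.002,0,0,0]' -0.6 60; python3 -c "
from h import *
row((427.5,-148.1,10),18)
p=r.snapshot('wrist');save(p,'w3')
row((427.5,-148.1,10),18)"
```

```text
time: 5.55
tool_pos: [428.3, -148.2, 10.3]
tcp_rot: [179.9, -0.1, 17.9]
ft_force: [-1.1, 1.3, 6.3]
finger_gap: 29.2
grip_force: 59.6
row [-0.0007 -0.0003  0.0003] [ 0.001 -0.001 -0.002] t 5.55
row [-0.0007 -0.0004  0.0003] [ 0.001 -0.002 -0.002] t 5.6
```

```bash
python3 -m jog '[0,0,-0.01,0,0,0,0,0,-0.06,0,0,0,0,0,-0.12,0,0,0,0.04,-0.04,-0.16,0,0,0,0.075,-0.075,-0.195,0,0,0,0.11,-0.11,-0.23,0,0,0,0.145,-0.145,-0.26,0,0,0,0.175,-0.175,-0.285,0,0,0]'; python3 -c "
from h import *
row((560,110,310),18)"
```

```text
time: 6.6
tool_pos: [540.7, 74.4, 296.1]
tcp_rot: [180.0, -0.1, 17.9]
ft_force: [1.1, -1.1, -2.2]
finger_gap: 29.1
grip_force: 60.1
row [ 0.0294 -0.0279 -0.0138] [ 0.    -0.001 -0.002] t 6.6
```

```bash
python3 -m jog '[0.029,-0.028,-0.014,0,0,0,0.029,-0.028,-0.014,0,0,0,0.029,-0.028,-0.014,0,0,0]'; cat > seat.py <<'E'
from h import *
import sys
p=r.snapshot("wrist");s=r.sense();save(p,sys.argv[1]);C=cloud(p)
print("tool",np.round(s["tool_pos"],1),np.round(s["tcp_rot"],2))
d=np.hypot(C[:,:,0]-624.5,C[:,:,1]-134)
for lo,hi,n in((151,160,"plate"),(174,182,"shafttop"),(143,150,"cap"),(30,38,"foot")):
    m=(C[:,:,2]>lo)&(C[:,:,2]<hi)&(d<75)
    n2,l,st,ce=cv2.connectedComponentsWithStats(m.astype(np.uint8))
    if n2<2: print(n,"none");continue
    i=1+np.argmax(st[1:,4]);P=C[l==i]
    rc=cv2.minAreaRect(P[:,:2].astype(np.float32))
    print(n,len(P),"z",round(np.median(P[:,2]),1),"rect",np.round(rc[0],1),np.round(rc[1],1),round(rc[2],1),"mean",np.round(P.mean(0),1),"px",np.round(ce[i]))
E
python3 seat.py w4
```

```text
time: 6.98
tool_pos: [558.7, 107.8, 307.7]
tcp_rot: [180.0, 0.1, 17.9]
ft_force: [0.7, -0.2, -3.3]
finger_gap: 29.1
grip_force: 60.1
tool [558.5 107.4 307.5] [1.800e+02 9.000e-02 1.785e+01]
plate 1976 z 156.3 rect [627.  141.8] [45.9 47.9] 55.0 mean [627.2 141.  155.9] px [305.  91.]
shafttop 271 z 177.1 rect [627.4 140.7] [12.2 12.6] 54.0 mean [627.6 140.8 176.8] px [304.  90.]
cap 50 z 149.5 rect [651.1 125. ] [20.4  6.2] 42.7 mean [650.6 123.7 149.3] px [335.  69.]
foot 1874 z 34.1 rect [627.5 140.9] [90.2 90.2] 79.0 mean [626.4 131.5  34. ] px [316.  96.]
```

View pics/w4.png

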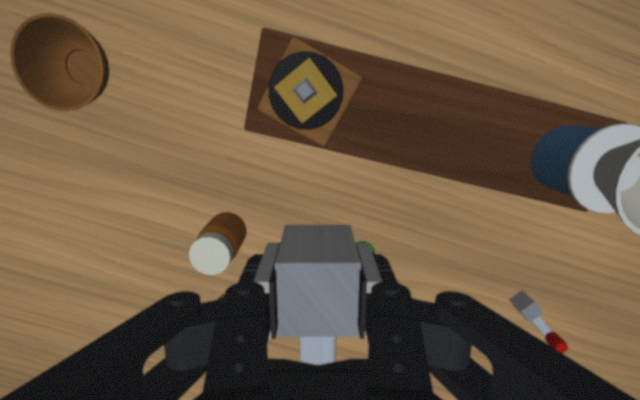

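```bash
python3 -c "
from h import *
row((570,181,250),-35.5)"
```

```text
row [ 0.0336 -0.0666  0.0574] [0.001 0.001 0.931] t 7.025
```

```bash
python3 -m jog '[0.034,-0.067,0.057,0,0,0.931,0.034,-0.067,0.057,0,0,0.931,0.034,-0.067,0.057,0,0,0.931,0.034,-0.067,0.057,0,0,0.931,0.034,-0.067,0.057,0,0,0.931,0.034,-0.067,0.057,0,0,0.931,0.034,-0.067,0.057,0,0,0.931]'; cat >> seat.py <<'E'
q=p["pixels"].astype(int)
b=(q[:,:,0]-q[:,:,2]>50)&(C[:,:,2]>152)&(C[:,:,2]<162)&(d<40)
P=C[b];rc=cv2.minAreaRect(P[:,:2].astype(np.float32));print("brass",b.sum(),np.median(P[:,2]),np.round(rc[0],1),np.round(rc[1],1),round(rc[2],1))
h=np.nonzero(b);rr=C[(C[:,:,2]>s["tool_pos"][2]-30)&(C[:,:,2]<s["tool_pos"][2]+60)&(np.hypot(C[:,:,0]-s["tool_pos"][0],C[:,:,1]-s["tool_pos"][1])<24)]
A=R.from_euler("xyz",s["tcp_rot"],degrees=True);L=A.inv().apply(rr-s["tool_pos"])
print("held top (tool frame) z hist",np.round(np.percentile(L[:,2],[5,25,50,75,95]),1))
T=L[np.abs(L[:,2]+30)<4];T=T[np.abs(T[:,1])<13.5]
if len(T): print("hub top pts x range",np.round(np.percentile(T[:,0],[1,50,99]),1),"z",np.median(T[:,2]))
E
python3 seat.py w5
```

```text
time: 7.9
tool_pos: [570.8, 181.4, 250.9]
tcp_rot: [180.0, 0.0, -35.3]
ft_force: [-0.4, -0.8, -2.2]
finger_gap: 29.2
grip_force: 60.1
tool [570.9 181.6 250.9] [ 1.7999e+02  1.0000e-02 -3.5320e+01]
plate 2781 z 156.4 rect [626.9 140.2] [42.8 42.7] 60.4 mean [627.7 140.8 156.2] px [319.  97.]
shafttop 410 z 177.1 rect [627.4 141.1] [12.  12.1] 54.7 mean [627.6 141.1 176.8] px [319.  97.]
cap 41 z 149.5 rect [644.7 164.1] [ 3.5 10.8] 52.4 mean [645.7 164.2 149.3] px [274.  95.]
foot 444 z 34.1 rect [666.5 171.6] [22.8 50.3] 39.9 mean [668.1 169.   33.9] px [270.  80.]
brass 2593 156.47808913065882 [627.6 141.1] [35.6 35.9] 56.0
held top (tool frame) z hist [-50.6 -31.1 -30.1 -26.5  -2.2]
hub top pts x range [-16.1   0.4  13.9] z -30.09871524062258
```

View pics/w5.png

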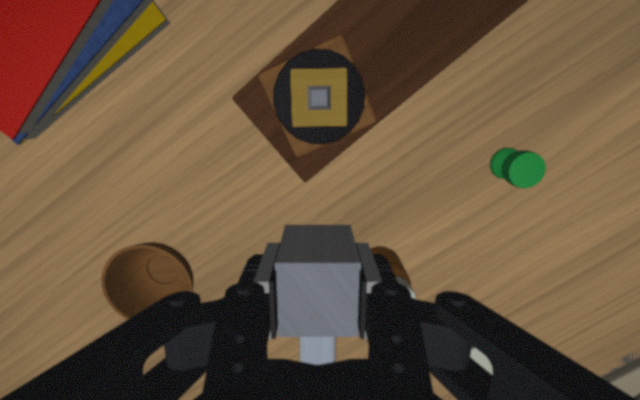

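```bash
python3 -c "
from h import *
row((628.2,140.5,202),-34.7)"
```

```text
row [0.0706 0.0004 0.0489] [ 0.     0.    -0.011] t 7.95
```

```bash
python3 -m jog '[0.035,0.0004,0.01,0,0,-0.01,0.0705,0.0004,0.04,0,0,-0.01,0.0705,0.0004,0.049,0,0,-0.01,0.0705,0.0004,0.049,0,0,-0.01,0.0705,0.0004,0.049,0,0,-0.01,0.0705,0.0004,0.049,0,0,-0.01]'; python3 -c "
from h import *
row((628.2,140.5,180),-34.7)
s=r.sense();print(s['tool_pos'],s['tcp_rot'],s['ft_force'])"
```

```text
time: 8.7
tool_pos: [628.5, 141.6, 203.7]
tcp_rot: [-179.9, -0.1, -34.8]
ft_force: [-0.1, -0.5, -2.1]
finger_gap: 29.3
grip_force: 60.1
row [0.0004 0.0011 0.0237] [-0.002 -0.002 -0.002] t 8.7
[628.50249052 141.62976444 203.68656265] [-1.79906225e+02 -9.32090450e-02 -3.48356391e+01] [-0.0618614  -0.45075131 -2.12383797]
```

```bash
python3 -m jog '[0,0.0005,0,0,0,0,0,0.0005,0.008,0,0,0,0,0.0005,0.016,0,0,0,0,0.0005,0.018,0,0,0,0,0.0005,0.018,0,0,0]'; python3 -c "
from h import *
row((628.2,140.5,176),-34.7)
s=r.sense();print(s['tool_pos'],s['wrist_torque'],s['ft_force'])"
```

```text
time: 9.32
tool_pos: [627.7, 140.4, 183.5]
tcp_rot: [180.0, 0.0, -34.9]
ft_force: [0.2, -0.4, -1.4]
finger_gap: 29.4
grip_force: 60.1
row [ 0.0004 -0.0004  0.0075] [ 0.001  0.001 -0.004] t 9.325
[627.65337854 140.44854389 183.46770325] [-0.00920965 -0.06205043  0.00983034] [ 0.18588996 -0.35466383 -1.35505687]
```

```bash
python3 -m jog '[0.0002,-0.0002,0.003,0,0,0,0.0002,-0.0002,0.006,0,0,0,0.0002,-0.0002,0.009,0,0,0,0.0002,-0.0002,0.011,0,0,0]'; python3 -c "
from h import *
row((628.2,140.5,166.3),-34.7)
s=r.sense();print(s['wrist_torque'])"
```

```text
time: 9.82
tool_pos: [628.1, 140.6, 172.7]
tcp_rot: [180.0, 0.0, -34.9]
ft_force: [-0.7, -0.5, -2.1]
finger_gap: 29.0
grip_force: 60.1
row [ 0.0001 -0.      0.0064] [ 0.     0.    -0.004] t 9.825
[ 0.02859333 -0.03322176 -0.01685974]
```

Sliding freely below the shaft's shoulder; push home.

```bash
python3 -m jog '[0,0,0.003,0,0,0,0,0,0.005,0,0,0,0,0,0.0065,0,0,0,0,0,0.0075,0,0,0,0,0,0.0075,0,0,0]'; python3 -c "
from h import *
row((628.2,140.5,166.3),-34.7)
s=r.sense();print(s['wrist_torque'])"
```

```text
time: 10.45
tool_pos: [628.3, 140.6, 166.3]
tcp_rot: [-180.0, -0.0, -34.9]
ft_force: [-2.9, -0.6, 3.3]
finger_gap: 29.3
grip_force: 60.9
row [-0.0001  0.0002 -0.    ] [-0.    -0.    -0.004] t 10.45
[-0.10983055  0.53312018 -0.02794113]
```

```bash
python3 -m jog '[0,0,0.001,0,0,0,0,0,0.001,0,0,0]'
```

```text
time: 10.7
tool_pos: [628.5, 140.6, 166.3]
tcp_rot: [-180.0, -0.1, -34.9]
ft_force: [-5.2, -0.9, 9.9]
finger_gap: 29.1
grip_force: 61.8
```

```bash
python3 -m jog '[0,0,-0.001,0,0,0,0,0,-0.001,0,0,0,0,0,-0.001,0,0,0,0,0,-0.03,0,0,0,0,0,-0.08,0,0,0,0,0,-0.13,0,0,0]' 0.3; cat > chk.py <<'E'
from h import *
import sys
p=r.snapshot("wrist");save(p,sys.argv[1]);C=cloud(p);s=r.sense();print(s["tool_pos"],s["tcp_rot"])
d=np.hypot(C[:,:,0]-627.5,C[:,:,1]-141)
m=(d<24)&(C[:,:,2]>190)&(C[:,:,2]<205);P=C[m]
rc=cv2.minAreaRect(P[:,:2].astype(np.float32)) if len(P)>10 else None
print("hub top",len(P),np.median(P[:,2]),rc)
E
python3 chk.py w6
```

```text
time: 11.45
tool_pos: [627.8, 140.5, 295.3]
tcp_rot: [180.0, 0.0, -34.9]
ft_force: [0.7, -0.3, 0.3]
finger_gap: 55.5
grip_force: 0.0
[630.26584056 140.88408211 304.6366848 ] [-179.59985051   -0.42707508  -34.90768332]
hub top 1809 196.53052840213022 ((627.5845947265625, 141.95547485351562), (29.843624114990234, 30.588911056518555), 54.77055358886719)
```

View pics/w6.png

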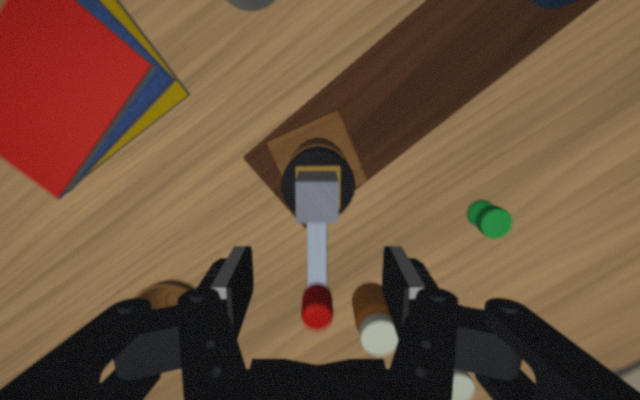

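```bash
python3 -c "
from h import *
row((430,188,230),18)"
```

```text
row [-0.1917  0.0765  0.0727] [-0.003 -0.01  -0.923] t 11.5
```

```bash
python3 -m jog '[-0.03,0.012,-0.002,0,0,-0.15,-0.07,0.028,0.005,0,0,-0.3,-0.11,0.045,0.02,0,0,-0.48,-0.15,0.06,0.045,0,0,-0.66,-0.19,0.076,0.072,0,0,-0.84,-0.19,0.076,0.072,0,0,-0.923,-0.19,0.076,0.072,0,0,-0.923,-0.19,0.076,0.072,0,0,-0.923]' 1; cat > jar.py <<'E'
from h import *
import sys
p=r.snapshot("wrist");save(p,sys.argv[1]);C=cloud(p);s=r.sense();print(np.round(s["tool_pos"],1),np.round(s["tcp_rot"],1))
for o in r.outline_of(p,"jar"):
    P=C[o["region"]];P=P[~np.isnan(P[:,0])]
    zt=np.percentile(P[:,2],95);T=P[np.abs(P[:,2]-zt)<4]
    (c,rad)=cv2.minEnclosingCircle(T[:,:2].astype(np.float32))
    print(round(o["score"],2),np.round(o["bbox"]),"z",round(np.median(T[:,2]),1),"c",np.round(c,1),round(rad,1),"mean",np.round(T.mean(0),1),len(T))
E
python3 jar.py w7
```

```text
time: 12.5
tool_pos: [429.8, 187.0, 223.3]
tcp_rot: [180.0, -0.1, 17.8]
ft_force: [0.0, -0.1, -0.2]
finger_gap: 85.5
grip_force: 0.0
[429.8 187.  223.3] [ 1.80e+02 -1.00e-01  1.79e+01]
0.94 [281. 149. 338. 217.] z 88.6 c [427.3 193.1] 23.3 mean [428.1 193.3  88.5] 2465
0.76 [284. 252. 337. 340.] z 88.7 c [313.2 158.1] 23.5 mean [314.3 158.2  88.7] 1818
```

View pics/w7.png

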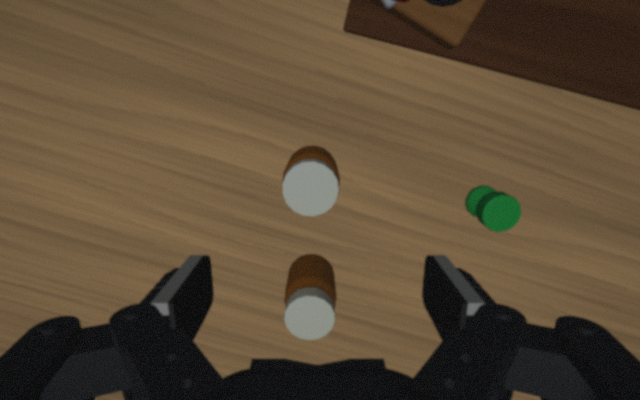

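```bash
python3 -c "
from h import *
row((427.8,193.2,25),18)"
```

```text
row [-0.0002 -0.0066  0.1982] [ 0.    -0.001 -0.002] t 12.6
```

```bash
python3 -m jog '[0,-0.0065,0.03,0,0,0,0,-0.0065,0.07,0,0,0,0,-0.0065,0.12,0,0,0,0,-0.0065,0.16,0,0,0,0,-0.0065,0.185,0,0,0,0,-0.0065,0.197,0,0,0,0,-0.0065,0.197,0,0,0]'; python3 -c "
from h import *
row((427.8,193.2,25),18)"
```

```text
time: 13.48
tool_pos: [426.9, 193.0, 25.3]
tcp_rot: [180.0, 0.1, 17.9]
ft_force: [0.6, -1.0, -0.4]
finger_gap: 85.4
grip_force: 0.0
row [0.0009 0.0001 0.0003] [ 0.     0.001 -0.001] t 13.475
```

```bash
python3 -m jog '[0,0,0,0,0,0,0,0,0,0,0,0,0,0,0,0,0,0,0,0,0,0,0,0,0,0,0,0,0,0,0,0,0,0,0,0]' 0 35; python3 -c "
from h import *
s=r.sense();print(s['tool_pos'],s['finger_gap'])"
```

```text
time: 14.22
tool_pos: [428.1, 193.5, 27.2]
tcp_rot: [180.0, -0.1, 18.0]
ft_force: [-1.5, -0.8, 6.0]
finger_gap: 50.8
grip_force: 36.3
[428.09295307 193.5234182   27.19244258] 50.780921812433846
```

```bash
python3 -c "
from h import *
row((560,-40,270),18)"; python3 -m jog '[0,0,-0.01,0,0,0,0,0,-0.05,0,0,0,0,0,-0.1,0,0,0,0.01,0.03,-0.145,0,0,0,0.02,0.08,-0.18,0,0,0,0.03,0.13,-0.21,0,0,0,0.04,0.18,-0.235,0,0,0,0.05,0.225,-0.243,0,0,0]';python3 -c "
from h import *
row((570,-40,270),18)"
```

```text
row [ 0.054   0.2629 -0.2427] [ 0.    -0.003 -0.   ] t 14.225
time: 15.22
tool_pos: [545.3, -7.2, 271.8]
tcp_rot: [179.9, -0.2, 18.0]
ft_force: [0.5, -0.1, -3.6]
finger_gap: 50.5
grip_force: 37.5
row [0.0134 0.0388 0.0019] [ 0.002 -0.004 -0.001] t 15.225
```

```bash
python3 -m jog '[0.013,0.039,0.002,0,0,0,0.013,0.039,0.002,0,0,0,0.013,0.039,0.002,0,0,0,0.013,0.039,0.002,0,0,0]'; cat > mid.py <<'E'
from h import *
p=r.snapshot("wrist");save(p,"w8");C=cloud(p);s=r.sense();t=s["tool_pos"];print(np.round(t,1),np.round(s["tcp_rot"],1))
def big(m):
    n,l,st,ce=cv2.connectedComponentsWithStats(m.astype(np.uint8));i=1+np.argmax(st[1:,4]);return C[l==i],ce[i]
Z=C[:,:,2]
P,px=big((Z>158)&(Z<168)&(np.hypot(C[:,:,0]-656,C[:,:,1]+177)<70));print("rim",len(P),np.median(P[:,2]),cv2.minEnclosingCircle(P[:,:2].astype(np.float32)),px)
P,px=big((Z>30)&(Z<38)&(np.hypot(C[:,:,0]-627,C[:,:,1]-141)<80));print("foot",len(P),cv2.minAreaRect(P[:,:2].astype(np.float32)))
q=p["pixels"].astype(int).sum(2)
P,px=big((Z>7)&(Z<14)&(q<260)&(C[:,:,0]>540));rc=cv2.minAreaRect(P[:,:2].astype(np.float32));print("board",len(P),np.median(P[:,2]),rc,cv2.boxPoints(rc).round(1).tolist())
H=C[np.hypot(C[:,:,0]-t[0],C[:,:,1]-t[1])<45];H=H[(H[:,2]>t[2]+50)&(H[:,2]<t[2]+75)]
print("lid",len(H),np.median(H[:,2])-t[2],H.mean(0)-t) if len(H) else 0
for o in r.outline_of(p,"dripper")[:2]: print(o["score"],o["bbox"])
row((642,-18,80),18)
E
python3 mid.py
```

```text
time: 15.72
tool_pos: [567.9, -37.6, 266.9]
tcp_rot: [-180.0, -0.0, 18.0]
ft_force: [0.3, 1.3, -2.4]
finger_gap: 50.7
grip_force: 37.5
[568.  -37.6 266.9] [-180.    -0.    18.1]
rim 4347 162.7909716477239 ((652.8674926757812, -178.19061279296875), 50.38151168823242) [557.74028065 143.7221072 ]
foot 3776 ((627.3148193359375, 140.64443969726562), (89.79505157470703, 90.0592041015625), 78.98191833496094)
board 29577 10.454201950649585 ((639.0551147460938, -8.291336059570312), (120.11006164550781, 437.3185119628906), 4.598520278930664) [[561.7000122070312, 204.8000030517578], [596.7000122070312, -231.10000610351562], [716.4000244140625, -221.39999389648438], [681.4000244140625, 214.5]]
lid 19223 60.83849347666177 [10.6653302   3.36217575 60.65264435]
0.47 [242.8, 194.6, 394.1, 363.1]
row [0.0763 0.0042 0.1869] [ 0.    -0.     0.001] t 15.825
```

View pics/w8.png

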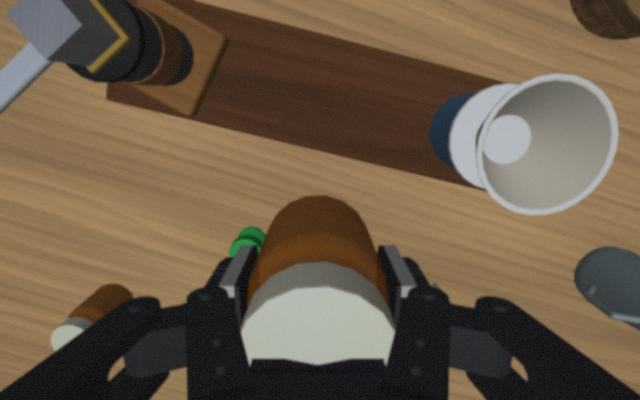

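```bash
python3 -m jog '[0.03,0.001,0,0,0,0,0.06,0.002,0.03,0,0,0,0.0743,0.0042,0.07,0,0,0,0.0743,0.0042,0.12,0,0,0,0.0743,0.0042,0.17,0,0,0,0.0743,0.0042,0.197,0,0,0,0.0743,0.0042,0.2,0,0,0,0.0743,0.0042,0.2,0,0,0]'; python3 -c "
from h import *
row((640,-18.7,37.2),18)"
```

```text
time: 16.82
tool_pos: [641.1, -19.3, 68.0]
tcp_rot: [180.0, -0.1, 18.0]
ft_force: [0.5, 0.6, -1.8]
finger_gap: 51.0
grip_force: 37.6
row [-0.0009 -0.0009  0.0308] [ 0.001 -0.002  0.   ] t 16.825
```

```bash
python3 -m jog '[-0.0007,-0.0006,0.012,0,0,0,-0.0007,-0.0006,0.02,0,0,0,-0.0007,-0.0006,0.024,0,0,0,-0.0007,-0.0006,0.027,0,0,0,-0.0007,-0.0006,0.028,0,0,0,-0.0007,-0.0006,0.028,0,0,0]'; python3 -c "
from h import *
row((640,-18.7,37.2),18)"
```

```text
time: 17.58
tool_pos: [639.5, -19.3, 38.6]
tcp_rot: [180.0, -0.0, 18.0]
ft_force: [-0.1, 1.1, -2.7]
finger_gap: 50.9
grip_force: 37.6
row [ 0.0006 -0.0004  0.0014] [ 0. -0. -0.] t 17.575
```

```bash
python3 -m jog '[0.0003,-0.0002,0.001,0,0,0,0.0003,-0.0002,0.002,0,0,0,0.0003,-0.0002,0.0022,0,0,0,0.0003,-0.0002,0.0022,0,0,0]'
```

```text
time: 18.08
tool_pos: [640.0, -18.9, 37.3]
tcp_rot: [180.0, -0.0, 18.0]
ft_force: [-3.3, 0.5, 5.0]
finger_gap: 50.7
grip_force: 38.2
```

```bash
python3 -m jog '[0,0,0,0,0,0,0,0,0,0,0,0,0,0,0,0,0,0,0,0,0,0,0,0,0,0,-0.03,0,0,0,0,0,-0.08,0,0,0,0,0,-0.13,0,0,0,0,0,-0.18,0,0,0]' 0.65; python3 -m jog '[0,0,-0.04,0,0,0,-0.04,0,-0.06,0,0,0,-0.07,0,-0.06,0,0,0,-0.07,0,-0.06,0,0,0,-0.07,0,-0.06,0,0,0]'; python3 jar.py w9; python3 mid.py; python3 chk.py w9b
```

```text
time: 19.08
tool_pos: [639.5, -18.9, 217.9]
tcp_rot: [180.0, -0.0, 18.0]
ft_force: [1.7, -0.7, -0.1]
finger_gap: 70.2
grip_force: 0.0
time: 19.7
tool_pos: [573.4, -40.5, 276.3]
tcp_rot: [180.0, -0.0, 18.0]
ft_force: [0.0, 0.2, -0.8]
finger_gap: 70.3
grip_force: 0.0
[573.5 -40.3 276.1] [-180.    0.   18.]
0.86 [ 72. 281. 135. 316.] z 58.3 c [330.4 168.8] 13.6 mean [334.7 168.2  58. ] 68
0.59 [293.  73. 343. 128.] z 98.4 c [639.2 -18.7] 23.3 mean [639.3 -18.7  98.4] 2246
0.59 [108.   0. 500. 188.] z 10.5 c [ 6.39e+02 -6.00e-01] 217.8 mean [642.1 -16.1  10.5] 25682
[573.5 -40.3 275.9] [-180.    0.   18.]
rim 3899 162.79473554405592 ((653.1781005859375, -178.18968200683594), 50.329345703125) [542.02616055 149.46806874]
foot 3714 ((627.468017578125, 140.59890747070312), (89.72836303710938, 90.0888442993164), 78.87144470214844)
board 25890 10.444175919759749 ((638.697021484375, -1.807769775390625), (120.42450714111328, 424.77301025390625), 4.56968355178833) [[561.7999877929688, 205.10000610351562], [595.5999755859375, -218.3000030517578], [715.5999755859375, -208.6999969482422], [681.7999877929688, 214.6999969482422]]
lid 4262 64.99780900241205 [12.96490912  2.70591106 65.54557416]
0.42 [108.1, 0.0, 501.0, 191.6]
row [0.0722 0.     0.1958] [-0.     0.001  0.   ] t 19.9
[573.41973989 -40.30268267 275.89074331] [-1.79981200e+02  3.27029671e-02  1.80003351e+01]
hub top 3242 196.2948157164165 ((627.4189453125, 141.85317993164062), (32.317893981933594, 31.790157318115234), 54.90034866333008)
```

View pics/w9.png

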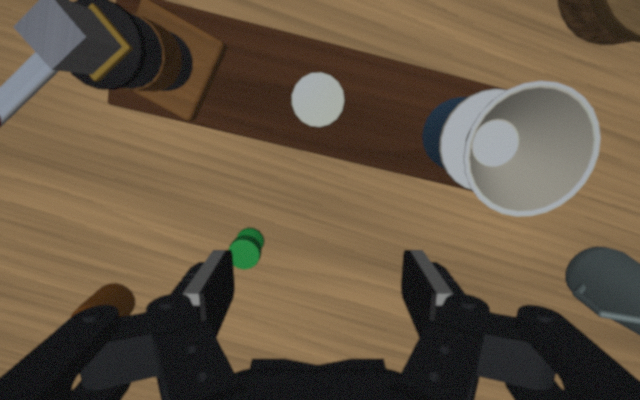

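The picture shows the jar upright on the board at (318, 99), within 1 mm of the middle. Its lid is at 98.4 mm, as it should be. The crank hub's top is at 196.4 mm, so it is home, and the dripper hasn't moved.

```bash
python3 -c "
from bench import r
print(r.hand_in())"
```

```text
the job is handed in; nothing more can be done
None
```

The job is done and handed in at about 20 s: the crank is pushed fully home on the grinder's shaft, the jar stands upright within about 1 mm of the board's middle, and the dripper hasn't moved.

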